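# Unlock the decorating wheel under the jug

### The arm

A 6-joint arm with a two-finger parallel gripper is mounted at the origin on the work surface. World frame = base frame: x ahead of the robot, y to its left, z up, the work surface at z = 0. Lengths are in mm, angles in rad, forces in N, time in s.
With the tool pointing down it reaches from about 350 to 775 mm from the base axis. Payload 7.3 kg.
Tool frame: the origin (TCP) lies between the finger pads; the fingertips stand 25 mm ahead of it and the grasp point (between the pads) lies 6 mm ahead of it; z points along the fingers, y is the line along which they close (so a half turn about z gives the same grasp; the last joint's range is limited). The gripper opens to 92 mm and grips with 3 to 60 N. Pads are 19 mm wide; open, the fingers measure 130 mm over their backs; the gripper's body (75 mm by 190 mm) begins 47 mm behind the grasp point.
Start: joints at [-1.261, 0.342, 1.524, -0, 1.275, -0.146], TCP at [231.118, -471.409, 251.741] pointing down, gripper open.
Joint ranges: [-2.53, 2.53], [-0.77, 2.02], [0.04, 2.7], [-1, 4.14], [0.28, 2.66], [-3.11, 3.11]. Speed limits (rad/s): [2.57, 2.57, 3.14, 3.14, 3.14, 3.14].

### API

Orientations are given as [roll, pitch, yaw] about the fixed x, y, z axes, in that order (R = Rz(yaw) Ry(pitch) Rx(roll)).
In Python, from plant import bot gives the robot as it stands.
- The arm moves only by the tool play_rows, never from a script. Its argument "commands" is a list of rows, each an object of numbers: "x", "y", "z": the shift along the tool's x, y, z in m; "twist": the turn about the tool's z in degrees. In form: [{"x": .., "y": .., "z": .., "twist": ..}, ...]. A call has exactly 8 rows; each row is the pose to reach, as a shift and turn from the pose commanded when the call began, along the tool's axes at that moment; what a row does not reach only later rows make up. A row lasts 1/10 s, in which the tool goes at most 50 mm and 8.59 degrees, less where a joint would pass 70% of its speed; a pose out of reach is approached as far as the arm can. A call with a gripper value outside its range is refused whole. "jaw" is the closure, from 0 (fully open) to 1 (shut), set as the call begins (left out, the last holds). The fingers move at their own pace and stop on an object; the grip force is fixed at half the most. Time passes only in rows, so rows that repeat a pose let the fingers close, or fill a call up. It gives the time, the measured TCP pose, the force, the opening and the grip force at its end, in the units of the state.
- bot.get_obs(): the state, without advancing time (a new reading comes with each control period).
- bot.capture(name): name is "side" or "top"; returns a dict with "pixels" (400x640x3 uint8, red, green, blue), "fx", "fy", "cx", "cy" (pixels), "k1" (the pictures are not rectified: a ray, as slopes to the right and down, at radius r is drawn at 1 + k1 r^2 times it, then the intrinsics apply), "eye" and "rotation" of the camera in the world. Camera axes: x right, y down, z forward; pixel columns grow to the right and rows downward; lengths in mm; the calibration is good to about 2 mm. A picture is of the moment at which its call begins. There is no depth.
- bot.close_job(): hands the job in; it is judged then, once.
The state is a dict: "time": time; "joint_positions": joint angles; "dq": joint speeds; "tau": joint torques, N m; "tool_pos": TCP position; "tcp_rot": TCP orientation; "contact_force": force on the tool from outside, world axes, zero at the start; "moment": the same for the moment, N m; "grip_width": finger opening in mm; "finger_force": force on a finger pad.
Only numpy, scipy, OpenCV 4.12 (cv2) and the standard library are available. Lean on these libraries where they do the work, as an engineer would, in place of code of your own. Each camera call takes 0.05 s, during which the arm holds its last target. There are 200 camera calls.

### The job

Free the decorating wheel that carries the clay jug so that it can be spun by hand: pull its round knurled spring collar straight up, turn it counter-clockwise (seen from above) and let it down so that it stays parked in its raised notch. Leave the jug standing where it is, and leave the lock of the other wheel, the one with the bowl, alone.

Things in the scene. Friction and masses are not known exactly. Their poses are not given: they have to be found in the camera images.
- jugstand_collar (a point): Lock collar at the rim of the jug's wheel: upright knurled steel cylinder, 37 mm across, 46 mm tall; locked, its top is 142 mm above the table. Point: on its axis, 17 mm below its top, moving with it; z up, x towards its small side lug. It stands on a cam ring 58 mm across, top 97 mm above the table; bracket and wheel are lower. Locked, the lug is in a deep notch and the collar cannot turn.
- jugstand_lift (a joint): Collar's rise from locked, m: 0 locked, 0.011 parked, 0.020 top stop. A spring pushes it down (lifting takes 6 N at first, 11 N at 17 mm). Lifted 15 mm or more it turns counter-clockwise from above, easily, over a hump (14 mm high, 18 to 40 degrees) to the raised notch; stop at 80 degrees. Released between 52 and 80 degrees (best 65) it drops into that notch and stays.
- bowlstand_collar (a point): The same point of the identical lock collar at the other wheel, the one that carries the low wide bowl. It must stay locked.
- jug_mid (a point): Centre, half-way up, of the loose terracotta jug: 90 mm tall, 72 mm at its widest, one small side handle, about 0.4 kg, upright on the middle of its round wheel, whose top is 62 mm above the table (jug's top 152 mm). Its axis is about 108 mm from the collar's axis.
Not all that is in view belongs to the job. Leave any green or red look-alike of the part that bears jug_mid alone.

How it is judged:
By the outcome, as a careful person would: the job done as asked, in the order asked, and still so for the second after the job is handed in, with the robot touching nothing.
It also fails if it takes over 35 s, if anything falls off the work surface, if the arm or the gripper's body presses on something with over 40 N, if the wrist force passes 120 N, or if a joint passes its speed limit or range.

## Working session

There is one attempt and no reset: what is moved stays moved. The work goes in short steps, Python scripts to look and compute and a tool call to move; the robot and the scene stay as the last step left them, time stands still between calls to the robot, and variables do not carry over. Pictures are saved under pics/ and viewed, at most 10 in all, crops included, and the job is handed in when it is done.

Besides the shell and the picture viewer there is one more tool, called after "Call:" by a JSON object that holds its "op" and its "data", one argument or row to a line. play_rows: Moves the arm, as the interface text tells. Its arguments: {"type":"object","properties":{"commands":{"type":"array"},"jaw":{"type":"number"}},"required":["commands"]}

```bash
mkdir -p pics; python3 - <<'E'
from plant import bot
import cv2,numpy as np
for n in("top","side"):
    c=bot.capture(n); cv2.imwrite(f"pics/{n}0.png",c["pixels"][:,:,::-1])
    print(n,{k:(np.round(v,4).tolist() if not np.isscalar(v) else v) for k,v in c.items() if k!="pixels"})
print(bot.get_obs())
E
```

```text
top {'fx': 431.9972917809119, 'fy': 431.9972917809119, 'cx': 320.3540766610543, 'cy': 203.72052197437935, 'k1': 0.03712149736565362, 'eye': [368.6599, -117.9905, 1383.0275], 'rotation': [-3.0646, -0.0203, -1.5703]}
side {'fx': 451.9938327367481, 'fy': 451.9938327367481, 'cx': 325.8868290587275, 'cy': 202.4259061453418, 'k1': -0.1039747011458549, 'eye': [375.0816, 898.3737, 690.3771], 'rotation': [-2.0782, 0.0261, -3.0904]}
{'time': 0.1, 'joint_positions': array([-1.26099533e+00,  3.42645883e-01,  1.52493501e+00,  7.14284258e-06,
        1.27542723e+00, -1.45987904e-01]), 'dq': array([ 0.00159377, -0.00099137, -0.00203674,  0.00028546, -0.00088854,
       -0.00055952]), 'tau': array([ 1.96685636e-03, -4.32002735e+01, -2.44694835e+01,  7.18951668e-02,
        5.25789033e-02, -4.94292897e-05]), 'tool_pos': array([ 231.01146431, -471.06114023,  251.11345011]), 'tcp_rot': array([-3.14019324e+00, -2.12665486e-04,  4.55786663e-01]), 'contact_force': array([-0.04690342, -1.37440742, -1.35452688]), 'moment': array([ 0.00369421, -0.01059277,  0.0395467 ]), 'finger_force': 0.0, 'grip_width': 92.11061441375718}
```

View pics/top0.png

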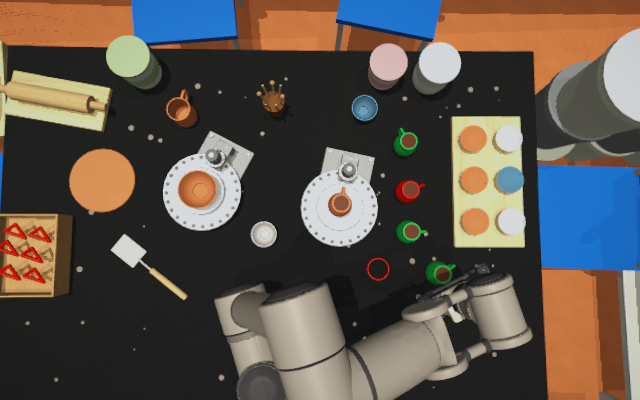

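View pics/side0.png

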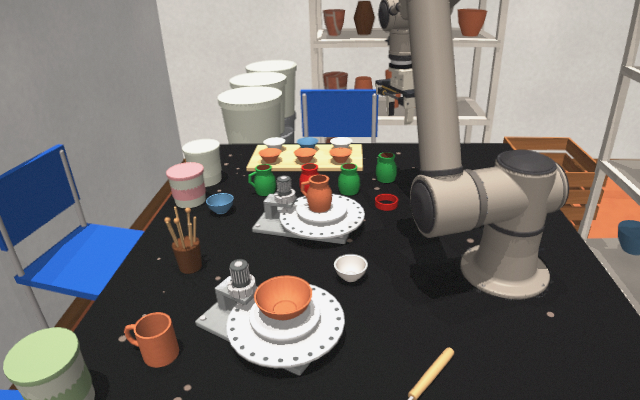

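Top: the jug's wheel is centred at about (340,206) and its collar is at about (348,170). The bowl's collar is at (216,157). Side: the jug's collar is at about (284,185). I'll zoom in on the jug's collar.

```bash
cat > h.py <<'E'
from plant import bot
import cv2,numpy as np
from scipy.spatial.transform import Rotation as R
def cam(n):
    c=bot.capture(n); c["R"]=R.from_euler("xyz",c["rotation"]).as_matrix(); return c
def ray(c,u,v):
    d=np.array([(u-c["cx"])/c["fx"],(v-c["cy"])/c["fy"]]); s=d.copy()
    for _ in range(20): s=d/(1+c["k1"]*(s@s))
    return c["R"]@np.array([*s,1])
def atz(c,u,v,z):
    r=ray(c,u,v); e=np.array(c["eye"]); return e+r*(z-e[2])/r[2]
def proj(c,p):
    q=c["R"].T@(np.array(p)-c["eye"]); s=q[:2]/q[2]; s=s*(1+c["k1"]*(s@s))
    return s[0]*c["fx"]+c["cx"],s[1]*c["fy"]+c["cy"]
def crop(c,u,v,w,h,k): return cv2.resize(c["pixels"][v:v+h,u:u+w,::-1],None,fx=k,fy=k,interpolation=cv2.INTER_CUBIC)
E
python3 - <<'E'
from h import *
t=cam("top");s=cam("side")
a=crop(t,300,145,80,100,5);b=crop(s,250,165,80,100,5)
cv2.imwrite("pics/z1.png",np.hstack([a,b]))
print(atz(t,348,169,142),atz(s,284,180,142),atz(t,340,204,152))
E
```

```text
[ 565.69484318 -223.33001297  142.        ] [ 562.2349216  -213.05365943  142.        ] [ 462.99444467 -199.13436471  152.        ]
```

View pics/z1.png

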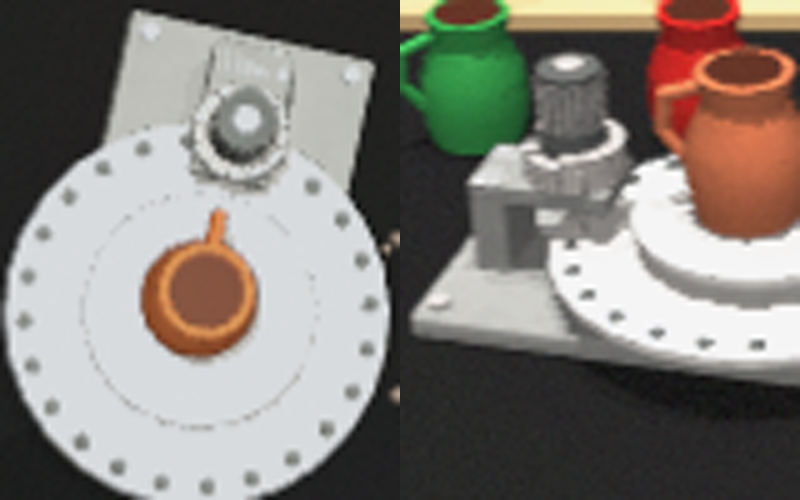

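Crop: the collar's top centre is at top pixel (349.0,168.0) and side pixel (283.9,178.0). The jug's mouth is at top pixel (341.2,202.6).

```bash
python3 - <<'E'
from h import *
t=cam("top");s=cam("side")
a=atz(t,349,168.2,142);b=atz(s,283.9,178.,142);j=atz(t,341.2,202.6,152)
r1,r2=ray(t,349,168.2),ray(s,283.9,178.)
k=np.linalg.lstsq(np.c_[r1,-r2],np.array(s["eye"])-t["eye"],rcond=None)[0]
print(a,b,j,np.linalg.norm((a-j)[:2])); print("tri",t["eye"]+k[0]*r1,s["eye"]+k[1]*r2)
d=a-j;print("dir deg",np.degrees(np.arctan2(d[1],d[0])))
o=bot.get_obs();M=R.from_euler("xyz",o["tcp_rot"]).as_matrix();print(M.round(3),o["time"])
print("shift tool",M.T@(np.array([*(a+b)[:2]/2,250])-o["tool_pos"]))
E
```

```text
[ 568.04721141 -226.24606688  142.        ] [ 564.19544631 -225.63754998  142.        ] [ 467.01971388 -202.58400731  152.        ] 103.76149728981615
tri [ 568.03120758 -226.23737775  142.0996111 ] [ 564.35442993 -226.58248013  141.53899211]
dir deg -13.181868947172406
[[ 0.898  0.44  -0.   ]
 [ 0.44  -0.898  0.   ]
 [ 0.    -0.    -1.   ]] 0.3
shift tool [408.83630943 -72.84085721   1.57645144]
```

Call:
{"op": "play_rows", "data": {
  "commands": [
    {"x":0.05,"y":-0.009,"z":0,"twist":8},
    {"x":0.1,"y":-0.018,"z":0,"twist":16},
    {"x":0.15,"y":-0.027,"z":0,"twist":24},
    {"x":0.2,"y":-0.036,"z":0,"twist":32},
    {"x":0.25,"y":-0.045,"z":0,"twist":40},
    {"x":0.3,"y":-0.054,"z":0,"twist":48},
    {"x":0.35,"y":-0.063,"z":0,"twist":56},
    {"x":0.39,"y":-0.07,"z":0,"twist":64}
  ],
  "jaw": 0.3
}}

```text
time: 1.1
tool_pos: [526.5, -254.4, 251.8]
tcp_rot: [3.141, -0.0, -0.633]
contact_force: [0.8, -1.2, 0.3]
grip_width: 64.0
finger_force: 0.0
```

```bash
cat >> h.py <<'E'
def rel(p):
    o=bot.get_obs();M=R.from_euler("xyz",o["tcp_rot"]).as_matrix()
    print(round(o["time"],2),o["tool_pos"].round(1),np.degrees(o["tcp_rot"]).round(1),o["contact_force"].round(1),round(o["grip_width"],1),o["joint_positions"].round(2))
    print("shift",(M.T@(np.array(p)-o["tool_pos"])).round(1))
E
python3 -c "
from h import *
rel([567,-226,200])"
```

```text
1.1 [ 526.5 -254.4  251.8] [180.   -0.  -36.2] [ 0.8 -1.2  0.3] 64.0 [-0.58  0.45  1.35 -0.    1.34  1.62]
shift [ 15.9 -46.9  51.8]
```

Call:
{"op": "play_rows", "data": {
  "commands": [
    {"x":0.006,"y":-0.019,"z":0,"twist":0},
    {"x":0.006,"y":-0.019,"z":0.03,"twist":0},
    {"x":0.006,"y":-0.019,"z":0.06,"twist":0},
    {"x":0.006,"y":-0.019,"z":0.07,"twist":0},
    {"x":0.006,"y":-0.019,"z":0.07,"twist":0},
    {"x":0.006,"y":-0.019,"z":0.07,"twist":0},
    {"x":0.006,"y":-0.019,"z":0.07,"twist":0},
    {"x":0.006,"y":-0.019,"z":0.07,"twist":0}
  ]
}}

```text
time: 1.9
tool_pos: [541.7, -244.3, 183.2]
tcp_rot: [-3.141, -0.003, -0.627]
contact_force: [-0.3, 0.1, 1.0]
grip_width: 64.2
finger_force: 0.0
```

```bash
python3 - <<'E'
from h import *
rel([567,-226,134])
t=cam("top");s=cam("side")
cv2.imwrite("pics/z2.png",np.hstack([crop(t,300,145,80,100,5),crop(s,250,125,80,100,5)]))
E
```

```text
1.9 [ 541.7 -244.3  183.2] [-1.80e+02 -1.00e-01 -3.59e+01] [-0.3  0.1  1. ] 64.2 [-0.55  0.52  1.43 -0.    1.19  1.65]
shift [  9.6 -29.7  49.2]
```

View pics/z2.png

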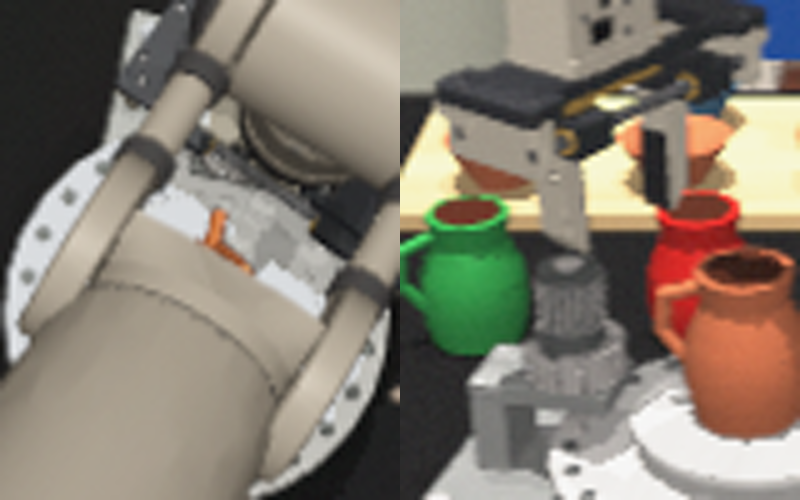

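The side view shows the gripper above the jug's collar (top at crop (571,265)) and behind it, short of the centre by about 30 mm. The earlier move was rate-limited, so I'll finish the lateral part.

Call:
{"op": "play_rows", "data": {
  "commands": [
    {"x":0.003,"y":-0.01,"z":0,"twist":2},
    {"x":0.006,"y":-0.02,"z":0,"twist":4},
    {"x":0.01,"y":-0.03,"z":0,"twist":4},
    {"x":0.01,"y":-0.03,"z":0,"twist":4},
    {"x":0.01,"y":-0.03,"z":0,"twist":4},
    {"x":0.01,"y":-0.03,"z":0,"twist":4},
    {"x":0.01,"y":-0.03,"z":0,"twist":4},
    {"x":0.01,"y":-0.03,"z":0,"twist":4}
  ]
}}

```text
time: 2.8
tool_pos: [566.7, -225.7, 181.8]
tcp_rot: [3.142, -0.0, -0.697]
contact_force: [0.4, -0.4, -0.7]
grip_width: 64.2
finger_force: 0.0
```

```bash
python3 - <<'E'
from h import *
rel([567,-226,134])
t=cam("top");s=cam("side")
cv2.imwrite("pics/z3.png",np.hstack([crop(t,300,145,80,100,5),crop(s,250,125,80,100,5)]))
E
```

```text
2.8 [ 566.7 -225.7  181.8] [180.   -0.  -39.9] [ 0.4 -0.4 -0.7] 64.2 [-0.5   0.56  1.38 -0.    1.21  1.76]
shift [ 0.4  0.  47.8]
```

View pics/z3.png

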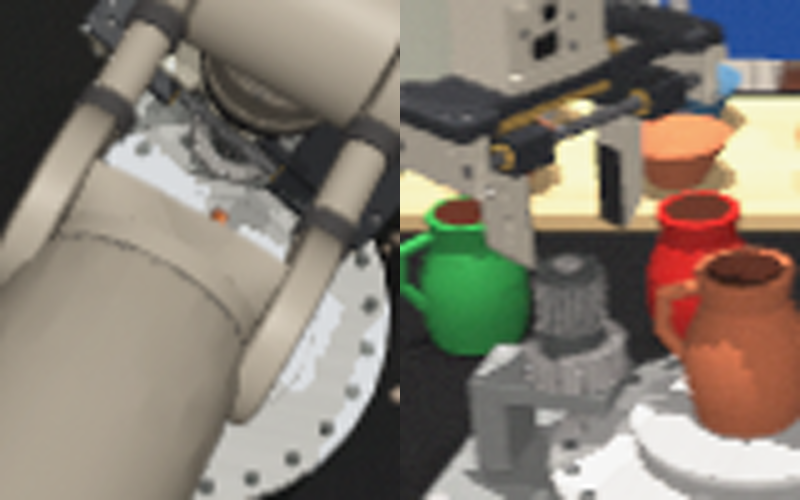

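The collar sits between the fingers, so I'll descend.

Call:
{"op": "play_rows", "data": {
  "commands": [
    {"x":0,"y":0,"z":0.008,"twist":0},
    {"x":0,"y":0,"z":0.016,"twist":0},
    {"x":0,"y":0,"z":0.024,"twist":0},
    {"x":0,"y":0,"z":0.032,"twist":0},
    {"x":0,"y":0,"z":0.04,"twist":0},
    {"x":0,"y":0,"z":0.048,"twist":0},
    {"x":0,"y":0,"z":0.048,"twist":0},
    {"x":0,"y":0,"z":0.048,"twist":0}
  ]
}}

```text
time: 3.7
tool_pos: [566.9, -225.4, 133.6]
tcp_rot: [3.142, 0.0, -0.697]
contact_force: [0.7, 0.8, -0.1]
grip_width: 64.2
finger_force: 0.0
```

Call:
{"op": "play_rows", "data": {
  "commands": [
    {"x":0,"y":0,"z":0,"twist":0},
    {"x":0,"y":0,"z":0,"twist":0},
    {"x":0,"y":0,"z":0,"twist":0},
    {"x":0,"y":0,"z":0,"twist":0},
    {"x":0,"y":0,"z":0,"twist":0},
    {"x":0,"y":0,"z":0,"twist":0},
    {"x":0,"y":0,"z":0,"twist":0},
    {"x":0,"y":0,"z":0,"twist":0}
  ],
  "jaw": 1
}}

```text
time: 4.5
tool_pos: [566.9, -225.6, 134.0]
tcp_rot: [3.141, -0.001, -0.697]
contact_force: [-1.9, -1.6, 2.3]
grip_width: 36.4
finger_force: 30.0
```

```bash
python3 -c "
from h import *
rel([567,-226,152]);print(bot.get_obs()['moment'])"
```

```text
4.5 [ 566.9 -225.6  134. ] [180.   -0.  -39.9] [-1.9 -1.6  2.3] 36.4 [-0.5   0.6   1.43 -0.    1.1   1.76]
shift [  0.3   0.2 -18. ]
[-0.11403202  0.26281591  0.02663451]
```

Call:
{"op": "play_rows", "data": {
  "commands": [
    {"x":0,"y":0,"z":-0.004,"twist":0},
    {"x":0,"y":0,"z":-0.008,"twist":0},
    {"x":0,"y":0,"z":-0.012,"twist":0},
    {"x":0,"y":0,"z":-0.015,"twist":0},
    {"x":0,"y":0,"z":-0.018,"twist":0},
    {"x":0,"y":0,"z":-0.018,"twist":0},
    {"x":0,"y":0,"z":-0.018,"twist":0},
    {"x":0,"y":0,"z":-0.018,"twist":0}
  ]
}}

```text
time: 5.3
tool_pos: [566.7, -225.4, 151.4]
tcp_rot: [3.141, 0.001, -0.697]
contact_force: [1.6, -3.6, -11.3]
grip_width: 36.6
finger_force: 30.0
```

```bash
python3 -c "
from h import *
rel([567,-226,152]);print(bot.get_obs()['moment'])"
```

```text
5.3 [ 566.7 -225.4  151.4] [180.    0.  -39.9] [  1.6  -3.6 -11.3] 36.6 [-0.5   0.59  1.42 -0.    1.14  1.76]
shift [ 0.6  0.2 -0.6]
[-0.54737232 -0.15965903  0.04179452]
```

The spring force is 11 N at about 17 mm, which matches the spec. I'll turn it counter-clockwise.

Call:
{"op": "play_rows", "data": {
  "commands": [
    {"x":0,"y":0,"z":0,"twist":-5},
    {"x":0,"y":0,"z":0,"twist":-10},
    {"x":0,"y":0,"z":0,"twist":-16},
    {"x":0,"y":0,"z":0,"twist":-22},
    {"x":0,"y":0,"z":0,"twist":-28},
    {"x":0,"y":0,"z":0,"twist":-34},
    {"x":0,"y":0,"z":0,"twist":-40},
    {"x":0,"y":0,"z":0,"twist":-40}
  ]
}}

```text
time: 6.1
tool_pos: [566.4, -226.4, 151.5]
tcp_rot: [3.14, 0.001, 0.004]
contact_force: [-0.7, -6.7, -10.7]
grip_width: 36.6
finger_force: 30.0
```

Call:
{"op": "play_rows", "data": {
  "commands": [
    {"x":0,"y":0,"z":0,"twist":-5},
    {"x":0,"y":0,"z":0,"twist":-10},
    {"x":0,"y":0,"z":0,"twist":-15},
    {"x":0,"y":0,"z":0,"twist":-20},
    {"x":0,"y":0,"z":0,"twist":-26},
    {"x":0,"y":0,"z":0,"twist":-26},
    {"x":0,"y":0,"z":0,"twist":-26},
    {"x":0,"y":0,"z":0,"twist":-26}
  ]
}}

```text
time: 6.9
tool_pos: [566.6, -227.0, 151.7]
tcp_rot: [3.139, 0.001, 0.455]
contact_force: [-0.1, -8.7, -11.9]
grip_width: 36.7
finger_force: 30.0
```

```bash
python3 -c "
from h import *
rel([567,-226,145]);print(bot.get_obs()['moment'])"
```

```text
6.9 [ 566.6 -227.   151.7] [1.799e+02 1.000e-01 2.610e+01] [ -0.1  -8.7 -11.9] 36.7 [-0.51  0.58  1.41 -0.    1.14  0.61]
shift [ 0.8 -0.8  6.7]
[-1.56193085 -0.02008301  0.02368392]
```

Call:
{"op": "play_rows", "data": {
  "commands": [
    {"x":0,"y":0,"z":0.002,"twist":0},
    {"x":0,"y":0,"z":0.004,"twist":0},
    {"x":0,"y":0,"z":0.006,"twist":0},
    {"x":0,"y":0,"z":0.0065,"twist":0},
    {"x":0,"y":0,"z":0.0065,"twist":0},
    {"x":0,"y":0,"z":0.0065,"twist":0},
    {"x":0,"y":0,"z":0.0065,"twist":0},
    {"x":0,"y":0,"z":0.0065,"twist":0}
  ]
}}

```text
time: 7.7
tool_pos: [566.7, -227.0, 145.5]
tcp_rot: [3.139, 0.001, 0.455]
contact_force: [-0.6, -8.5, -9.3]
grip_width: 36.5
finger_force: 30.0
```

Call:
{"op": "play_rows", "data": {
  "commands": [
    {"x":0,"y":0,"z":0,"twist":0},
    {"x":0,"y":0,"z":0,"twist":0},
    {"x":0,"y":0,"z":0,"twist":0},
    {"x":0,"y":0,"z":0,"twist":0},
    {"x":0,"y":0,"z":0,"twist":0},
    {"x":0,"y":0,"z":0,"twist":0},
    {"x":0,"y":0,"z":0,"twist":0},
    {"x":0,"y":0,"z":0,"twist":0}
  ],
  "jaw": 0.3
}}

```text
time: 8.5
tool_pos: [566.9, -225.4, 145.2]
tcp_rot: [-3.142, 0.0, 0.455]
contact_force: [0.0, 0.1, -0.1]
grip_width: 63.9
finger_force: 0.0
```

Call:
{"op": "play_rows", "data": {
  "commands": [
    {"x":0,"y":0,"z":-0.01,"twist":0},
    {"x":0,"y":0,"z":-0.025,"twist":0},
    {"x":0,"y":0,"z":-0.045,"twist":0},
    {"x":0,"y":0,"z":-0.07,"twist":0},
    {"x":0,"y":0,"z":-0.1,"twist":0},
    {"x":0,"y":0,"z":-0.12,"twist":0},
    {"x":0,"y":0,"z":-0.12,"twist":0},
    {"x":0,"y":0,"z":-0.12,"twist":0}
  ]
}}

```text
time: 9.3
tool_pos: [566.8, -225.4, 265.5]
tcp_rot: [3.141, -0.0, 0.455]
contact_force: [-0.6, 0.2, 0.1]
grip_width: 64.5
finger_force: 0.0
```

```bash
python3 - <<'E'
from h import *
rel([567,-226,145])
t=cam("top");s=cam("side")
cv2.imwrite("pics/z4.png",np.hstack([crop(t,300,145,80,100,5),crop(s,250,155,80,100,5)]))
print(proj(s,[567,-226,153]),proj(s,[567,-226,142]))
E
```

```text
9.3 [ 566.8 -225.4  265.5] [180.   -0.   26.1] [-0.6  0.2  0.1] 64.5 [-0.5   0.49  1.25 -0.    1.4   0.61]
shift [ -0.2   0.6 120.5]
(np.float64(282.63760197670115), np.float64(174.3803361034926)) (np.float64(282.9197482805841), np.float64(177.94499560015277))
```

View pics/z4.png

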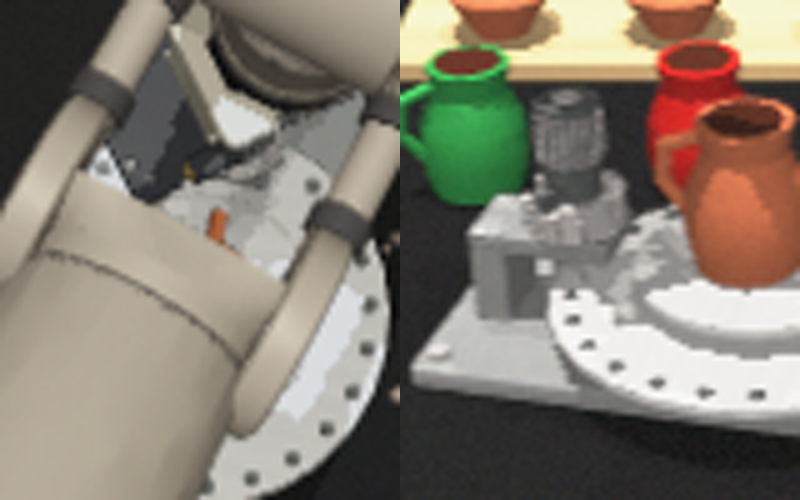

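The side view shows the collar's top at row 174.4, which matches the parked height (174.4 expected, against 177.9 if locked). The jug has not moved and the gripper is clear, so I'm handing in.

```bash
python3 -c "
from plant import bot
print(bot.close_job())"
```

```text
the job is handed in; nothing more can be done
None
```

The jug wheel's collar was lifted, turned about 66° counter-clockwise and left parked in its raised notch (its height in the side view matches parked); the jug is still in place, the bowl's lock was not touched, and the job was handed in at about 9.4 s.

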